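# Bond a brass medallion into its plaque in the lever press

## Task

Bond the self-adhesive brass medallion to its wooden plaque: lay it (do not drop it) relief side up in the round recess of the plaque on the press's slide-out bed, and push the bed fully home under the ram. Then bring the press lever down until the lever is level, where the spring foot bears on the medallion with the right pressure, and finish while still holding it there so that the bond can take. Leave the hammer, jar, rubbing block and grinding disc on the bench where they are.

Things in the scene. Friction and masses are not known exactly. Their poses are not given: they have to be found in the camera images.
- medallion: flat round cast-brass disc, 50 mm diameter, 6 mm thick plus 0.7 mm of relief (a mountain outline inside a raised rim), about 0.1 kg, lying relief up on the bench; origin at the centre of its underside, z up out of the relief
- press: grey bench lever press, bolted down, front roughly to world -y. Origin on the bench below the ram axis; its x points from the open front back to the column, z up, y to the left seen from the front. In its frame (mm): base x -95 to 155, y +-65, z 0 to 25; head x -42 to 140, y +-35, z 127 to 203; the ram stands out of its top to z 260
- recess (a point): centre of the recess floor. The wooden plaque, 110 x 110 x 18 mm, is fixed on the sliding bed, its top 67 mm above the bench. The round recess in its middle is 54 mm wide, 3 mm deep, with a bare pale wood floor 64 mm above the bench; the seated medallion stands 3 mm proud. Axes as press
- press_bed (a joint): slide of the bed, m: 0 = fully home (recess centred under the ram), larger = pulled out towards the press's front (its -x), at most 0.15; it starts 0.11 to 0.14 out. Friction about 2 N; it stays where it is left
- bed_front (a point): middle of the front face of the upright steel lip across the bed's front end, 51 mm above the bench, to push against; the lip is 100 mm long across, 8 mm thick, from z 33 to 62 mm. It lies 104 mm in front of the recess centre
- press_lever (a joint): lever angle, rad: 0 = at rest, raised 1.0 above level; grows as the lever comes forward and down; 1.0 = level; 1.26 = bottom stop. A return spring always lifts it. Ram: 20 mm down per rad; the foot meets the seated medallion at about 0.7, then its 6 N/mm spring yields: about 33 N on the medallion at level, with 8 to 9 N down on the ball grip
- lever_ball (a point): lever: 12 mm steel rod ending in a black ball grip of 32 mm diameter; this point is the ball's centre, 170 mm from the pivot axis. It swings on the right of the press; in the frame of press (mm) the ball stays at y = -80 and the pivot axis runs along y at x = 32.5, z = 165. Ball at rest: x = -59, z = 308; level: x = -137.5, z = 165
- press_foot: round pressing foot on the ram, 38 mm diameter, rubber faced; origin at the centre of its underside, 84.5 mm above the bench when the lever is up
- hammer: bystander: hammer about 260 mm long lying on the bench; origin near its middle, underside
- jar: bystander: amber glass jar with brass lid, 58 mm wide, 75 mm tall; origin at the centre of its base
- rubbing_block: bystander: blue rubbing block 90 x 45 x 28 mm; origin at the centre of its underside
- grinding_disc: bystander: dark grinding disc, 115 mm diameter, 7 mm thick, with a 22 mm bore, lying flat; origin at the centre of its underside

How it is judged:
By the outcome, as a careful person would: the job done as asked, in the order asked, and still so for the second after the job is handed in, while the arm keeps its last pose, push and grip.
It also fails if it takes over 69 s, if anything falls off the work surface, if the arm or the gripper's body presses on something with over 40 N, if the wrist force passes 120 N, or if a joint passes its speed limit or range.

## Robot

A 6-joint arm with a two-finger parallel gripper is mounted at the origin on the work surface. World frame = base frame: x ahead of the robot, y to its left, z up, the work surface at z = 0. Lengths are in m, angles in rad, forces in N, time in s.
With the tool pointing down it reaches from about 0.35 to 0.925 m from the base axis. Payload 6.4 kg.
Tool frame: the origin (TCP) lies on the centre line of the jaws, within the pads' length; the fingertips stand 14 mm ahead of it and the grasp point (between the pads) lies 5 mm behind it; z points along the fingers, y is the direction in which the jaws open and shut (so a half turn about z gives the same grasp; the last joint's range is limited). The gripper opens to 94 mm and grips with 3 to 60 N. Pads are 16 mm wide; open, the fingers measure 119 mm over their backs; the gripper's body (75 mm by 177 mm) begins 78 mm behind the grasp point.
Start: joints at [1.07, 0.245, 1.558, -0, 1.339, -0.174], TCP at [0.209, 0.616, 0.196] pointing down, gripper open.
Joint ranges: [-3.13, 3.13], [-1.02, 2.26], [0.13, 2.54], [-0.95, 4.09], [0.21, 2.88], [-2.74, 2.74]. Speed limits (rad/s): [2.57, 2.57, 3.14, 3.14, 3.14, 3.14].

## Interface

Orientations are given as a unit quaternion [x, y, z, w].
In Python, from cell import manip gives the robot as it stands.
- The arm moves only by the tool play_rows, never from a script. Its argument "commands" is a list of rows, each a list of 3 entries, a list of its own where there are three numbers: the shift along the tool's x, y, z in m, then the turn about the tool's z in rad, then the opening, from -1 (shut) to 1 (fully open), so that 0 is half open. A call has 1 to 12 rows; each row shifts and turns the commanded pose from where the row before left it, along the tool's axes as they then stand; what a row does not reach is not made up. A row lasts 1/10 s, in which the tool goes at most 50 mm and 8.59 degrees, less where a joint would pass 70% of its speed; a pose out of reach is approached as far as the arm can. A call is refused whole if a number of a shift passes 0.05 or a number of a turn 0.15, either way. A call with a gripper value outside its range is refused whole. The fingers move at their own pace and stop on an object; "force" is the grip in N (left out, the last holds). Time passes only in rows, so rows that do not move let the fingers close. It gives the time, the measured TCP pose, the force and the opening at its end, in the units of the state.
- manip.get_state(): the state, without advancing time (a new reading comes with each control period).
- manip.snapshot(name): name is "scene" or "top" or "wrist"; returns a dict with "img" (384x512x3 uint8, red, green, blue), "depth" (384x512 float32, m along the optical axis (not along the pixel's ray), 0 where there is no reading), "K" (3x3 intrinsics, pixels), "origin" and "rotation" of the camera in the world. Camera axes: x right, y down, z forward; pixel columns grow to the right and rows downward; lengths in m; the calibration is good to about 2 mm. The wrist camera is an equidistant fisheye: a pixel r from the principal point sees the ray r / f radians off the axis. A picture is of the moment at which its call begins.
- manip.job_done(): hands the job in, once; it reports no verdict.
The state is a dict: "t": time; "joints": joint angles; "joint_velocities": joint speeds; "tau": joint torques, N m; "position": TCP position; "tcp_rot": TCP orientation; "ft_force": force on the tool from outside, world axes, zero at the start; "torque": the same for the moment, N m; "gripper_width": opening from 0.0 (shut) to 1.0 (fully open).
Only numpy, scipy, OpenCV 4.12 (cv2) and the standard library are available. Lean on these libraries where they do the work, as an engineer would, in place of code of your own. Each camera call takes 0.05 s, during which the arm holds its last target. There are 200 camera calls.

## Working session

There is one attempt and no reset: what is moved stays moved. The work goes in short steps, Python scripts to look and compute and a tool call to move; the robot and the scene stay as the last step left them, time stands still between calls to the robot, and variables do not carry over. Pictures are saved under pics/ and viewed, about 8 in all and at most 12, crops included, and the job is handed in when it is done.

Besides the shell and the picture viewer there is one more tool, called as name(argument=value, ...), one argument or row to a line, values as JSON. play_rows: Moves the arm, as the interface text tells. Its arguments: {"type":"object","properties":{"commands":{"type":"array"},"force":{"type":"number"}},"required":["commands"]}

```bash
mkdir -p pics
cat > h.py <<'E'
import numpy as np, cv2
from cell import manip
def snap(n,f=None):
    s=manip.snapshot(n)
    if f: cv2.imwrite('pics/'+f,s['img'][:,:,::-1])
    return s
def ray(s,u,v,fish=False):
    K=np.array(s['K']);x=(u-K[0,2])/K[0,0];y=(v-K[1,2])/K[1,1]
    if fish:
        r=np.hypot(x,y);k=np.sinc(r/np.pi)  # sin r / r
        d=np.array([x*k,y*k,np.cos(r)])
    else: d=np.array([x,y,1.])
    return np.array(s['origin']),np.array(s['rotation'])@d
def onz(s,u,v,z,fish=False):
    o,d=ray(s,u,v,fish);return o+d*(z-o[2])/d[2]
def dep(s,u,v):
    o,d=ray(s,u,v);return o+d*s['depth'][int(v),int(u)]
E
python3 - <<'E'
from h import *
st=manip.get_state();print({k:np.round(v,3).tolist() for k,v in st.items()})
a=snap('scene');b=snap('top');np.savez('s0.npz',**{p+k:v for p,s in(('a',a),('b',b)) for k,v in s.items()})
c=snap('wrist')
for s in (a,b,c): print(np.round(s['K'],1).tolist(),np.round(s['origin'],3),np.round(s['rotation'],3).tolist())
cv2.imwrite('pics/1.png',cv2.resize(b['img'],(800,600))[:,:,::-1])
cv2.imwrite('pics/2.png',np.vstack([np.hstack([cv2.resize(x['img'],(400,300)) for x in (a,c)])])[:,:,::-1])
E
```

```text
{'t': 0.0, 'joints': [1.07, 0.246, 1.559, 0.0, 1.339, -0.174], 'joint_velocities': [-0.0, 0.001, 0.001, -0.0, -0.0, 0.0], 'tau': [0.002, -41.582, -31.461, 0.069, 0.033, -0.0], 'position': [0.208, 0.615, 0.195], 'tcp_rot': [0.163, 0.987, -0.001, -0.0], 'ft_force': [0.255, -0.272, 0.615], 'torque': [0.033, -0.077, 0.043], 'gripper_width': 0.999}
[[488.4, 0.0, 261.2], [0.0, 488.4, 192.3], [0.0, 0.0, 1.0]] [1.439 0.746 1.047] [0.371, 0.805, -0.426, -0.183]
[[475.7, 0.0, 252.1], [0.0, 475.7, 186.1], [0.0, 0.0, 1.0]] [ 0.355 -0.069  1.326] [0.711, -0.699, 0.058, -0.038]
[[297.3, 0.0, 251.1], [0.0, 297.3, 187.5], [0.0, 0.0, 1.0]] [0.144 0.637 0.383] [0.807, 0.579, 0.069, 0.097]
```

View pics/1.png

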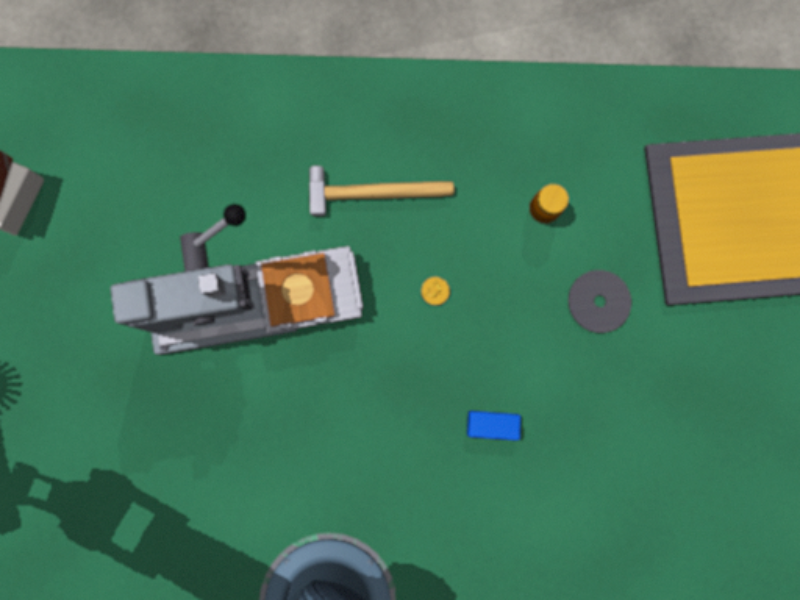

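View pics/2.png

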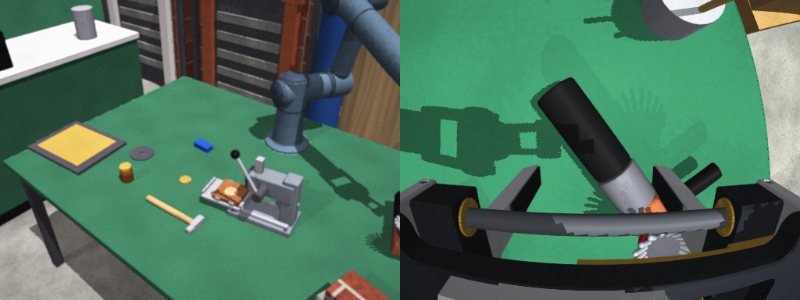

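```bash
python3 - <<'E'
s=open('h.py').read()
s=s.replace("import numpy as np, cv2","import numpy as np, cv2\nfrom scipy.spatial.transform import Rotation as R").replace("np.array(s['rotation'])@d","R.from_quat(s['rotation']).apply(d)")
s+='''
def blob(img,lo,hi,box,k=3):
    """largest blob in hsv range within box (u0,v0,u1,v1): centroid, area, minAreaRect"""
    h=cv2.cvtColor(img,cv2.COLOR_RGB2HSV);m=cv2.inRange(h,np.array(lo),np.array(hi));z=np.zeros_like(m);u0,v0,u1,v1=box;z[v0:v1,u0:u1]=m[v0:v1,u0:u1]
    c=max(cv2.findContours(z,cv2.RETR_EXTERNAL,cv2.CHAIN_APPROX_NONE)[0],key=cv2.contourArea)
    M=cv2.moments(c);return np.array([M['m10']/M['m00'],M['m01']/M['m00']]),M['m00'],cv2.minAreaRect(c),c
def tri(s1,p1,f1,s2,p2,f2):
    o1,d1=ray(s1,*p1,f1);o2,d2=ray(s2,*p2,f2);a,b=np.linalg.lstsq(np.c_[d1,-d2],o2-o1,rcond=None)[0]
    q1=o1+a*d1;q2=o2+b*d2;return (q1+q2)/2,np.linalg.norm(q1-q2)
'''
open('h.py','w').write(s)
E
python3 - <<'E'
from h import *
z=np.load('s0.npz');a={k[1:]:z[k] for k in z if k[0]=='a'};b={k[1:]:z[k] for k in z if k[0]=='b'}
p=lambda x:np.round(x,4)
# top
mt=blob(b['img'],(15,120,100),(35,255,255),(255,170,300,205));print('med top',mt[:3],p(onz(b,*mt[0],.0067)),dep(b,*mt[0]))
ms=blob(a['img'],(15,120,100),(35,255,255),(222,220,248,240));print('med sc',ms[:3]);print(p(tri(b,mt[0],0,a,ms[0],0)[0]))
print('recess',p(onz(b,298*.64,290*.64,.064)),p(dep(b,298*.64,290*.64)))
for n,u,v in(('ball',234,214),('ramtop',208,283),('lip',357,285),('col',130,302)): print(n,p(dep(b,u*.64,v*.64)))
for q in ((258,262),(323,255),(335,318),(270,325)): print('plaq',p(onz(b,q[0]*.64,q[1]*.64,.067)))
print('jar',dep(b,553*.64,196*.64))
cv2.imwrite('pics/3.png',np.hstack([cv2.resize(b['img'][140:240,60:300],None,fx=3.3,fy=3.3,interpolation=2)])[:,:,::-1])
cv2.imwrite('pics/3s.png',cv2.resize(a['img'][170:310,210:400],None,fx=4,fy=4,interpolation=2)[:,:,::-1])
E
```

```text
med top (array([278.31389489, 185.78113751]), 231.5, ((278.5, 185.5), (17.0, 17.0), 90.0)) [ 0.5391 -0.1789  0.0067] [ 5.40037506e-01 -1.79525754e-01 -3.61580992e-04]
med sc (array([236.56486043, 229.5500821 ]), 101.5, ((236.5, 229.5), (9.0, 13.0), 90.0))
[ 0.5401 -0.1798  0.0027]
recess [0.527  0.0601 0.064 ] [0.5274 0.0604 0.0612]
ball [0.5953 0.1246 0.3236]
ramtop [0.5082 0.1697 0.2594]
lip [ 0.5387 -0.0402  0.0567]
col [0.4829 0.2915 0.2214]
plaq [0.5736 0.1296 0.067 ]
plaq [0.5881 0.019  0.067 ]
plaq [ 0.4799 -0.0043  0.067 ]
plaq [0.466  0.1051 0.067 ]
jar [ 0.69891755 -0.3777456   0.07631792]
```

View pics/3s.png

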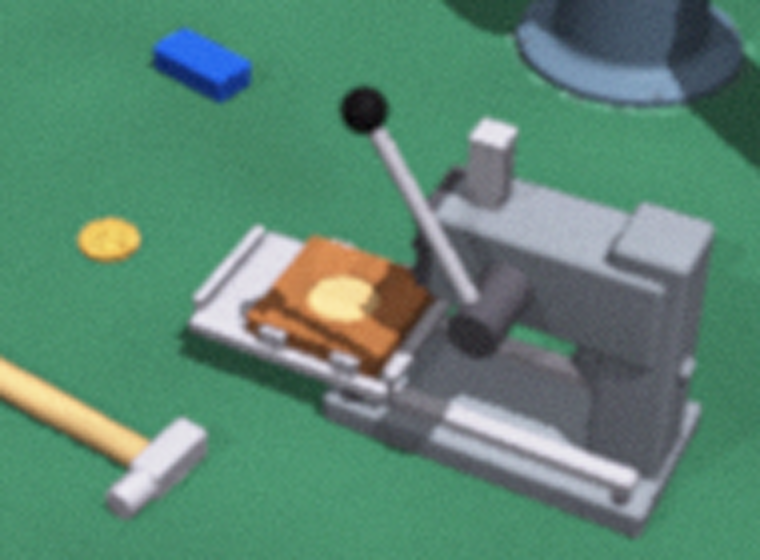

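The top and scene views agree. The medallion is at (0.540, -0.180), the recess at about (0.527, 0.062) and the ram axis at about (0.508, 0.170). The press x axis points along about (-0.13, 0.99). I'll go up, turn, then move over the medallion.

play_rows(
  commands=[
    [[0,0,-0.02],0.146,1],
    [[0,0,-0.02],0.146,1],
    [[0,0,-0.02],0.146,1],
    [[0,0,-0.02],0.146,1],
    [[0,0,-0.02],0.146,1],
    [[0,0,-0.02],0.146,1],
    [[0,0,-0.02],0.146,1],
    [[0,0,-0.02],0.146,1],
    [[0,0,-0.02],0.146,1],
    [[0,0,-0.02],0.146,1],
  ],
)

```text
t: 1.15
position: [0.2085, 0.6154, 0.3968]
tcp_rot: [0.781, 0.624, -0.0, 0.0]
ft_force: [-0.3, -0.1, -0.2]
gripper_width: 1.0
```

play_rows(
  commands=[
    [[-0.035,0.025,0],0,1],
    [[-0.035,0.025,0],0,1],
    [[-0.035,0.025,0],0,1],
    [[-0.035,0.025,0],0,1],
    [[-0.035,0.025,0],0,1],
    [[-0.035,0.025,0],0,1],
    [[-0.035,0.025,0],0,1],
    [[-0.035,0.025,0],0,1],
    [[-0.035,0.025,0],0,1],
    [[-0.035,0.025,0],0,1],
  ],
)

```text
t: 2.15
position: [0.378, 0.2185, 0.3963]
tcp_rot: [0.779, 0.627, 0.0, 0.0]
ft_force: [1.4, 0.1, 0.1]
gripper_width: 1.001
```

play_rows(
  commands=[
    [[-0.035,0.025,0],0,1],
    [[-0.035,0.025,0],0,1],
    [[-0.035,0.025,0],0,1],
    [[-0.035,0.025,0],0,1],
    [[-0.035,0.025,0],0,1],
    [[-0.035,0.025,0.025],0,1],
    [[-0.035,0.025,0.03],0,1],
    [[-0.035,0.025,0.03],0,1],
    [[-0.035,0.025,0.03],0,1],
    [[-0.035,0.025,0.03],0,1],
    [[0,0,0.03],0,1],
    [[0,0,0.03],0,1],
  ],
)

```text
t: 3.35
position: [0.5437, -0.1691, 0.1952]
tcp_rot: [0.78, 0.626, -0.0, -0.001]
ft_force: [0.1, -0.4, 1.3]
gripper_width: 0.998
```

Run:
```python
from h import *
s=snap('wrist','4.png');np.savez('w1.npz',**s)
st=manip.get_state();print(np.round(st['position'],4),st['tcp_rot'],s['origin'])
z=np.load('s0.npz');b={k[1:]:z[k] for k in z if k[0]=='b'}
m=blob(s['img'],(15,120,80),(35,255,255),(0,0,512,384));print(m[:3]);print(onz(s,*m[0],.0067,True),tri(b,(278.31,185.78),0,s,m[0],1))
```

```text
[ 0.5406 -0.167   0.1893] [ 0.77960609  0.62624736 -0.00207629 -0.00492685] [ 0.55932087 -0.10322597  0.38301024]
(array([367.02968395,  79.80190327]), 1909.0, ((371.031494140625, 85.85533142089844), (176.8163299560547, 20.765804290771484), 75.71282196044922))
[ 0.7192422  -0.08327149  0.0067    ] (array([ 0.44754767, -0.12118826,  0.65085687]), np.float64(0.008477763933619936))
```

View pics/4.png

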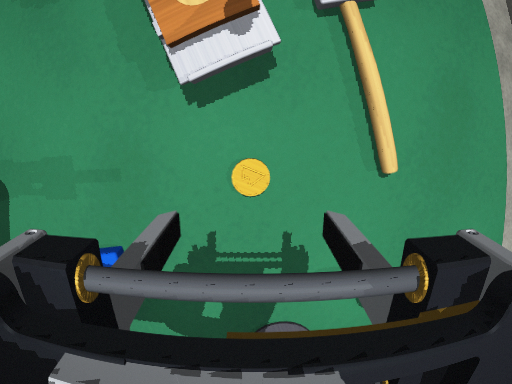

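```bash
cat >> h.py <<'E'
def go(t,a):
    st=manip.get_state();r=R.from_quat(st['tcp_rot']);x=r.apply([1,0,0]);A=np.arctan2(x[1],x[0])
    d=np.array(t)-st['position'];c,s=np.cos(a),np.sin(a)
    print('pos',np.round(st['position'],4),'a',np.round(np.degrees(A),2),'z',np.round(r.apply([0,0,1]),4),'turn',round((A-a+np.pi)%(2*np.pi)-np.pi,4),'after-turn tool shift',np.round([d@[c,s,0],d@[s,-c,0],-d[2]],4),'F',np.round(st['ft_force'],1),'w',round(st['gripper_width']*94,1))
E
python3 - <<'E'
from h import *
s=snap('wrist');z=np.load('w1.npz');z=dict(z);b0=np.load('s0.npz');b={k[1:]:b0[k] for k in b0 if k[0]=='b'}
for q in(z,s):
    m=blob(q['img'],(15,120,80),(35,255,255),(215,140,290,210));print(m[0],onz(q,*m[0],.0067,True),tri(b,(278.31,185.78),0,q,m[0],1),q['origin'])
    e=onz(q,*m[2][0],.0067,True);print(m[2])
go([.54,-.18,.1],np.radians(77.5))
E
```

```text
[250.32440611 176.84596762] [ 0.54127078 -0.17841915  0.0067    ] (array([ 0.5406143 , -0.1800523 , -0.00306277]), np.float64(0.0007306381211431035)) [ 0.55932087 -0.10322597  0.38301024]
((250.0, 176.5), (37.0, 38.0), 90.0)
[254.28290447 179.26308784] [ 0.5411766  -0.17849657  0.0067    ] (array([ 0.54055017, -0.18002121, -0.00236319]), np.float64(0.0008118928508287497)) [ 0.55778362 -0.10199146  0.37731481]
((254.00003051757812, 179.00001525878906), (38.18376159667969, 38.18376159667969), 45.0)
pos [ 0.5409 -0.1667  0.1917] a 77.58 z [-0.0088  0.0048 -0.9999] turn 0.0015 after-turn tool shift [-0.0131  0.002   0.0917] F [-0.1  0.1 -1. ] w 94.3
```

play_rows(
  commands=[
    [[-0.006,0.0015,0.03],0,1],
    [[-0.006,0.001,0.03],0,1],
    [[0,0,0.03],0,1],
    [[0,0,0.03],0,1],
    [[0,0,0.02],0,1],
    [[0,0,0.01],0,1],
    [[0,0,0],0,1],
    [[0,0,0],0,1],
  ],
)

```text
t: 4.25
position: [0.5449, -0.1807, 0.0488]
tcp_rot: [0.779, 0.627, 0.0, 0.001]
ft_force: [-0.3, 0.3, 0.5]
gripper_width: 1.0
```

Run:
```python
from h import *
for i in range(2):
    q=snap('wrist','5.png');m=blob(q['img'],(15,120,80),(35,255,255),(190,130,330,300));p=onz(q,*m[0],.0067,True);print(m[:3],p,q['origin'])
    go([p[0],p[1],.018],np.radians(77.5))
w=dict(np.load('w1.npz'));print(tri(w,(250.32,176.85),1,q,m[0],1))
```

```text
(array([245.00357526, 199.4131212 ]), 2797.0, ((245.0, 199.5), (59.0, 60.0), 90.0)) [ 0.54147406 -0.17801758  0.0067    ] [ 0.55981573 -0.11446725  0.23653433]
pos [ 0.545  -0.1808  0.049 ] a 77.63 z [ 0.0027 -0.0015 -1.    ] turn 0.0024 after-turn tool shift [ 0.0019 -0.0041  0.031 ] F [-0.4 -0.6  0.4] w 94.2
(array([244.7582825 , 199.23394331]), 2787.0, ((245.0, 199.5), (59.0, 60.0), 90.0)) [ 0.54148085 -0.17802956  0.0067    ] [ 0.55988229 -0.11453372  0.23676019]
pos [ 0.545  -0.1808  0.049 ] a 77.63 z [ 0.0028 -0.0016 -1.    ] turn 0.0023 after-turn tool shift [ 0.0019 -0.0041  0.031 ] F [ 0.4  0.6 -1.2] w 94.2
(array([ 0.54102615, -0.17951404,  0.00128735]), np.float64(4.739798681216247e-05))
```

View pics/5.png

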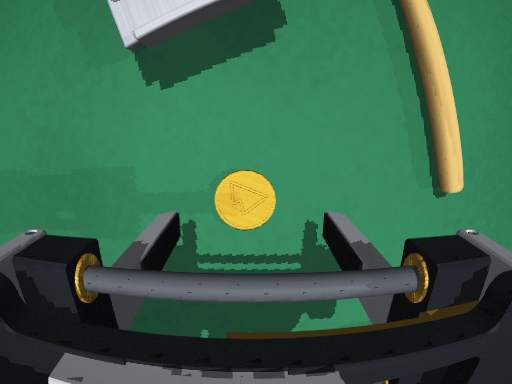

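play_rows(
  commands=[
    [[0.001,-0.004,0.01],0,1],
    [[0,0,0.01],0,1],
    [[0,0,0.007],0,1],
    [[0,0,0.003],0,1],
    [[0,0,0],0,1],
    [[0,0,0],0,1],
  ],
)

```text
t: 4.95
position: [0.5402, -0.1784, 0.017]
tcp_rot: [0.779, 0.627, -0.0, 0.0]
ft_force: [-0.1, 0.0, 0.8]
gripper_width: 0.998
```

Run:
```python
from h import *
for i in range(2):
    q=snap('wrist','6.png');m=blob(q['img'],(15,120,80),(35,255,255),(190,130,330,300));p=onz(q,*m[0],.0067,True);print(m[:3],p,q['origin'])
    go([p[0],p[1],.018],np.radians(77.5))
```

```text
(array([251.43261231, 212.98303753]), 3606.0, ((251.5, 213.0), (68.87089538574219, 67.52925109863281), 26.56505012512207)) [ 0.54148046 -0.17763884  0.0067    ] [ 0.55550683 -0.11245332  0.20486896]
pos [ 0.5403 -0.1785  0.0173] a 77.62 z [ 4.e-04 -2.e-04 -1.e+00] turn 0.0021 after-turn tool shift [ 0.0011  0.001  -0.0007] F [1.1 0.1 0.4] w 94.0
(array([251.17938755, 212.80109168]), 3603.0, ((251.00001525878906, 213.0), (67.88224792480469, 67.88224792480469), 45.0)) [ 0.54147293 -0.177626    0.0067    ] [ 0.55558509 -0.11249231  0.20508937]
pos [ 0.5404 -0.1785  0.0174] a 77.62 z [ 6.e-04 -3.e-04 -1.e+00] turn 0.0022 after-turn tool shift [ 0.0011  0.0009 -0.0006] F [0.  0.1 0.5] w 94.1
```

play_rows(
  commands=[
    [[0,0.001,-0.0008],0,1],
    [[0,0,0],0,-1],
    [[0,0,0],0,-1],
    [[0,0,0],0,-1],
    [[0,0,0],0,-1],
    [[0,0,0],0,-1],
    [[0,0,0],0,-1],
    [[0,0,0],0,-1],
  ],
  force=15,
)

```text
t: 5.85
position: [0.541, -0.1786, 0.0178]
tcp_rot: [0.779, 0.627, 0.0, 0.0]
ft_force: [-0.5, -0.5, -1.0]
gripper_width: 0.439
```

play_rows(
  commands=[
    [[0,0,0],0,-1],
    [[0,0,0],0,-1],
    [[0,0,0],0,-1],
    [[0,0,-0.005],0,-1],
    [[0,0,-0.03],0,-1],
    [[0,0,-0.04],0,-1],
    [[0,0,-0.04],0,-1],
    [[0,0,-0.02],0,-1],
    [[0,0,0],0,-1],
    [[0,0,0],0,-1],
  ],
)

```text
t: 6.85
position: [0.5408, -0.1784, 0.1524]
tcp_rot: [0.779, 0.627, -0.0, -0.0]
ft_force: [-0.4, -0.1, -1.3]
gripper_width: 0.009
```

Run:
```python
from h import *
q=snap('wrist','7.png');go([.527,.061,.2],np.radians(77.5))
m=blob(q['img'],(15,120,80),(35,255,255),(190,130,330,300));print(m[:3])
q=snap('scene');print(blob(q['img'],(15,120,100),(35,255,255),(205,170,270,230))[:3])
```

```text
pos [ 0.5401 -0.1781  0.1512] a 77.62 z [-0.0022  0.0012 -1.    ] turn 0.0022 after-turn tool shift [ 0.2306 -0.0645 -0.0488] F [0.1 0.1 0.4] w 0.9
(array([250.83422587, 175.9720338 ]), 1400.5, ((251.0, 176.0), (42.0, 42.0), 90.0))
(array([236.85227273, 227.25      ]), 44.0, ((237.0, 227.0), (4.0, 14.0), 90.0))
```

View pics/7.png

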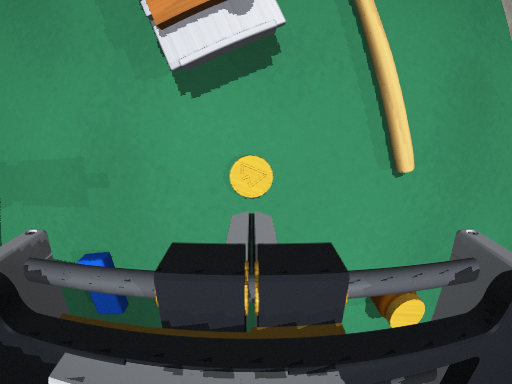

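Run:
```python
from h import *
q=snap('wrist');m=blob(q['img'],(15,120,80),(35,255,255),(190,130,330,205));p=onz(q,*m[0],.0067,True);print(m[0],p)
go([p[0],p[1],.018],np.radians(77.5))
st=manip.get_state();K=q['K'];Rc=R.from_quat(q['rotation'])
for d in(0,.014):
  w=np.array(st['position'])+R.from_quat(st['tcp_rot']).apply([0,0,d]);c=Rc.inv().apply(w-q['origin']);th=np.arctan2(np.hypot(c[0],c[1]),c[2]);r=th/np.hypot(c[0],c[1]);print('proj',d,K[0,0]*c[0]*r+K[0,2],K[1,1]*c[1]*r+K[1,2])
```

```text
[252.03341599 176.68945566] [ 0.54120299 -0.17846672  0.0067    ]
pos [ 0.5398 -0.1779  0.1506] a 77.62 z [-0.0033  0.0019 -1.    ] turn 0.0021 after-turn tool shift [-0.0002  0.0015  0.1326] F [-0.2 -0.7  0.1] w 0.4
proj 0 249.78020322894187 219.33960917646732
proj 0.014 249.8572902152827 212.71093057873128
```

The grasp missed: the jaws closed just over the disc, and it has not moved (still at 252,177). I'll descend again with the jaws part open and find the bench by touch.

play_rows(
  commands=[
    [[0,0.001,0.04],0,0.5],
    [[0,0,0.04],0,0.5],
    [[0,0,0.03],0,0.5],
    [[0,0,0.015],0,0.5],
    [[0,0,0.007],0,0.5],
    [[0,0,0],0,0.5],
    [[0,0,0],0,0.5],
  ],
)

```text
t: 7.7
position: [0.5431, -0.1793, 0.0222]
tcp_rot: [0.779, 0.627, 0.0, 0.001]
ft_force: [-0.8, -0.5, 0.1]
gripper_width: 0.56
```

play_rows(
  commands=[
    [[0,0,0.001],0,0.5],
    [[0,0,0],0,0.5],
  ],
)

```text
t: 7.9
position: [0.5428, -0.1792, 0.021]
tcp_rot: [0.779, 0.627, 0.0, 0.001]
ft_force: [0.4, 0.0, -0.0]
gripper_width: 0.726
```

play_rows(
  commands=[
    [[0,0,0.001],0,0.5],
    [[0,0,0],0,0.5],
  ],
)

```text
t: 8.1
position: [0.5421, -0.1788, 0.0191]
tcp_rot: [0.779, 0.627, 0.0, 0.0]
ft_force: [-0.7, -0.8, 0.2]
gripper_width: 0.747
```

play_rows(
  commands=[
    [[0,0,0.001],0,0.5],
    [[0,0,0.001],0,0.5],
    [[0,0,0],0,0.5],
    [[0,0,0],0,0.5],
  ],
)

```text
t: 8.5
position: [0.5419, -0.1788, 0.0167]
tcp_rot: [0.779, 0.627, -0.0, -0.0]
ft_force: [1.0, -0.0, 0.9]
gripper_width: 0.748
```

play_rows(
  commands=[
    [[0,0,0.001],0,0.5],
    [[0,0,0],0,0.5],
    [[0,0,0],0,0.5],
  ],
)

```text
t: 8.8
position: [0.542, -0.1788, 0.0158]
tcp_rot: [0.779, 0.627, -0.0, -0.0]
ft_force: [-0.0, 0.0, 0.5]
gripper_width: 0.749
```

play_rows(
  commands=[
    [[0,0,0.001],0,0.5],
    [[0,0,0],0,0.5],
    [[0,0,0],0,0.5],
  ],
)

```text
t: 9.1
position: [0.542, -0.1788, 0.0148]
tcp_rot: [0.779, 0.627, -0.0, -0.0]
ft_force: [0.9, -0.2, -0.1]
gripper_width: 0.748
```

play_rows(
  commands=[
    [[0,0,0.001],0,0.5],
    [[0,0,0],0,0.5],
    [[0,0,0],0,0.5],
  ],
)

```text
t: 9.4
position: [0.5419, -0.1787, 0.0138]
tcp_rot: [0.779, 0.627, -0.0, -0.0]
ft_force: [0.2, -0.8, -0.0]
gripper_width: 0.755
```

play_rows(
  commands=[
    [[0,0,0.001],0,0.5],
    [[0,0,0],0,0.5],
    [[0,0,0],0,0.5],
  ],
)

```text
t: 9.7
position: [0.542, -0.1788, 0.0128]
tcp_rot: [0.779, 0.627, -0.0, -0.0]
ft_force: [0.0, 0.6, -0.1]
gripper_width: 0.75
```

play_rows(
  commands=[
    [[0,0,0.001],0,0.5],
    [[0,0,0],0,0.5],
    [[0,0,0],0,0.5],
  ],
)

```text
t: 10.0
position: [0.5419, -0.1787, 0.0118]
tcp_rot: [0.779, 0.627, -0.0, -0.0]
ft_force: [0.9, 0.3, -0.0]
gripper_width: 0.755
```

play_rows(
  commands=[
    [[0,0,0.001],0,0.5],
    [[0,0,0],0,0.5],
    [[0,0,0],0,0.5],
  ],
)

```text
t: 10.3
position: [0.542, -0.1788, 0.0108]
tcp_rot: [0.779, 0.627, -0.0, -0.0]
ft_force: [-0.8, -0.0, -0.5]
gripper_width: 0.751
```

play_rows(
  commands=[
    [[0,0,0.001],0,0.5],
    [[0,0,0],0,0.5],
    [[0,0,0],0,0.5],
  ],
)

```text
t: 10.6
position: [0.5419, -0.1788, 0.0098]
tcp_rot: [0.779, 0.627, -0.0, -0.0]
ft_force: [-0.6, -0.7, -0.2]
gripper_width: 0.752
```

play_rows(
  commands=[
    [[0,0,0],0,-1],
    [[0,0,0],0,-1],
    [[0,0,0],0,-1],
    [[0,0,0],0,-1],
    [[0,0,0],0,-1],
    [[0,0,0],0,-1],
  ],
  force=10,
)

```text
t: 11.2
position: [0.542, -0.1788, 0.0098]
tcp_rot: [0.779, 0.627, 0.0, 0.0]
ft_force: [-0.5, 0.3, 0.5]
gripper_width: 0.274
```

Run:
```python
from h import *
q=snap('wrist');s=snap('scene')
im=np.hstack([cv2.resize(q['img'][130:330,130:380],(500,400)),cv2.resize(s['img'][190:270,205:265],(300,400))])
cv2.imwrite('pics/8.png',im[:,:,::-1]);go([.542,-.1788,.01],np.radians(77.5))
```

```text
pos [ 0.542  -0.1788  0.0098] a 77.63 z [-0.  0. -1.] turn 0.0022 after-turn tool shift [-0.      0.     -0.0002] F [ 0.1  0.1 -0. ] w 18.4
```

View pics/8.png

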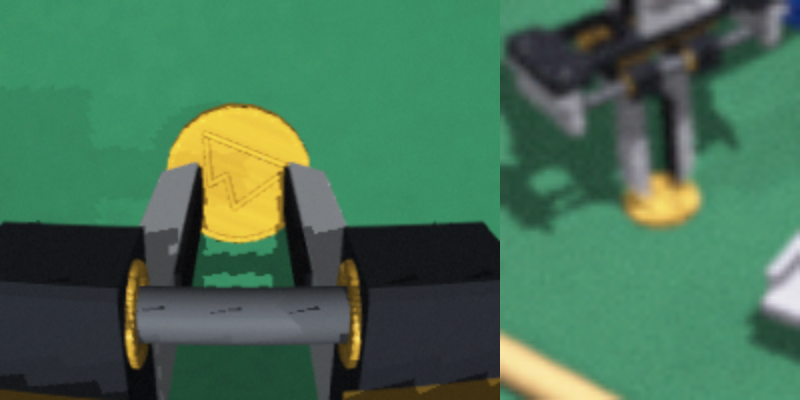

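The fingertips are still above the disc, so the z reading runs several mm low. I'll open the jaws and keep probing down to the bench.

play_rows(
  commands=[
    [[0,0,0],0,0.5],
    [[0,0,0],0,0.5],
    [[0,0,0],0,0.5],
    [[0,0,0],0,0.5],
    [[0,0,0],0,0.5],
    [[0,0,0],0,0.5],
  ],
)

```text
t: 11.9
position: [0.542, -0.1788, 0.0098]
tcp_rot: [0.779, 0.627, -0.0, 0.0]
ft_force: [0.2, 0.3, -0.0]
gripper_width: 0.663
```

play_rows(
  commands=[
    [[0,0,0.001],0,0.5],
    [[0,0,0],0,0.5],
    [[0,0,0],0,0.5],
  ],
)

```text
t: 12.2
position: [0.5419, -0.1788, 0.0088]
tcp_rot: [0.779, 0.627, -0.0, -0.0]
ft_force: [0.2, -0.0, 0.2]
gripper_width: 0.751
```

play_rows(
  commands=[
    [[0,0,0.001],0,0.5],
    [[0,0,0],0,0.5],
    [[0,0,0],0,0.5],
  ],
)

```text
t: 12.5
position: [0.5419, -0.1788, 0.0078]
tcp_rot: [0.779, 0.627, -0.0, -0.0]
ft_force: [-0.6, 0.6, -1.0]
gripper_width: 0.751
```

play_rows(
  commands=[
    [[0,0,0.001],0,0.5],
    [[0,0,0],0,0.5],
    [[0,0,0],0,0.5],
  ],
)

```text
t: 12.8
position: [0.542, -0.1788, 0.0068]
tcp_rot: [0.779, 0.627, -0.0, -0.0]
ft_force: [-1.5, -0.0, 0.1]
gripper_width: 0.749
```

play_rows(
  commands=[
    [[0,0,0.001],0,0.5],
    [[0,0,0],0,0.5],
  ],
)

```text
t: 13.0
position: [0.5419, -0.1787, 0.0057]
tcp_rot: [0.779, 0.627, -0.0, -0.0]
ft_force: [-0.2, 0.4, 0.1]
gripper_width: 0.748
```

play_rows(
  commands=[
    [[0,0,0.001],0,0.5],
    [[0,0,0],0,0.5],
  ],
)

```text
t: 13.2
position: [0.5419, -0.1787, 0.0047]
tcp_rot: [0.779, 0.627, -0.0, -0.0]
ft_force: [0.5, -0.2, -0.6]
gripper_width: 0.753
```

play_rows(
  commands=[
    [[0,0,0.001],0,0.5],
    [[0,0,0],0,0.5],
  ],
)

```text
t: 13.4
position: [0.5419, -0.1787, 0.0037]
tcp_rot: [0.779, 0.627, -0.0, -0.0]
ft_force: [-0.5, 0.1, -0.4]
gripper_width: 0.747
```

play_rows(
  commands=[
    [[0,0,0.001],0,0.5],
    [[0,0,0],0,0.5],
  ],
)

```text
t: 13.6
position: [0.5419, -0.1787, 0.0027]
tcp_rot: [0.779, 0.627, -0.0, -0.0]
ft_force: [-0.5, 0.1, -0.6]
gripper_width: 0.75
```

play_rows(
  commands=[
    [[0,0,0.001],0,0.5],
    [[0,0,0],0,0.5],
  ],
)

```text
t: 13.8
position: [0.5419, -0.1787, 0.0017]
tcp_rot: [0.779, 0.627, -0.0, -0.0]
ft_force: [0.5, -0.9, -0.0]
gripper_width: 0.749
```

play_rows(
  commands=[
    [[0,0,0.001],0,0.5],
    [[0,0,0],0,0.5],
  ],
)

```text
t: 14.0
position: [0.5419, -0.1787, 0.0007]
tcp_rot: [0.779, 0.627, -0.0, -0.0]
ft_force: [-0.6, 0.2, 0.2]
gripper_width: 0.75
```

Run:
```python
from h import *
q=snap('wrist');s=snap('scene')
im=np.hstack([cv2.resize(q['img'][130:330,130:380],(500,400)),cv2.resize(s['img'][190:270,205:265],(300,400))])
cv2.imwrite('pics/9.png',im[:,:,::-1]);go([.542,-.1788,.01],np.radians(77.5));print(q['origin'],manip.get_state()['joints'])
d=q['depth'];print(d[150:260:10,175],d[150:260:10,251])
```

```text
pos [ 0.542  -0.1788  0.0008] a 77.63 z [-0.  0. -1.] turn 0.0022 after-turn tool shift [-0.      0.     -0.0092] F [ 0.4 -0.5 -0.6] w 69.9
[ 0.55728676 -0.1127759   0.18852209] [-5.17178582e-01  3.21871813e-01  1.86308519e+00 -1.22094528e-05
  9.56657668e-01 -3.01206718e-01]
[0.18769403 0.19020846 0.19128092 0.1922666  0.19421381 0.19494396
 0.19813627 0.16952002 0.15463051 0.14278561 0.13534042] [0.1879598  0.19078898 0.19213963 0.19284737 0.1896188  0.19040388
 0.19245613 0.19322206 0.1945654  0.19683641 0.        ]
```

View pics/9.png

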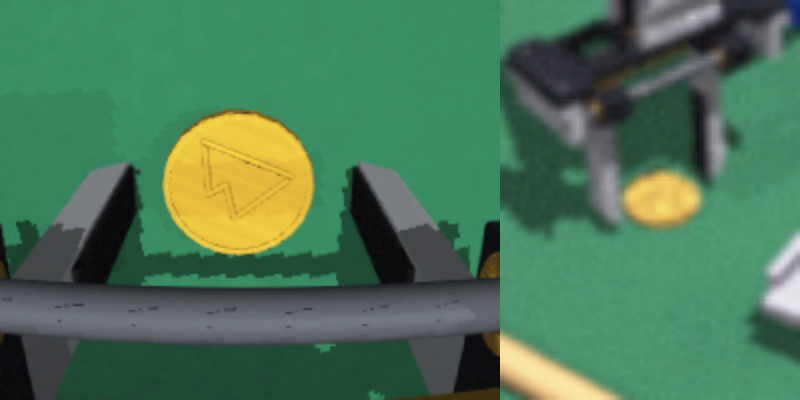

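Run:
```python
from h import *
q=snap('wrist');np.savez('w3.npz',**q)
def P(u,v):
    o,d=ray(q,u,v,True);dc=R.from_quat(q['rotation']).inv().apply(d);return o+d/dc[2]*q['depth'][v,u]
for u,v in((251,160),(251,185),(248,220),(251,250),(205,225),(186,213),(188,216),(190,220),(192,225),(312,213),(314,217),(316,221),(150,150),(350,150)):print(u,v,np.round(P(u,v),4),q['img'][v,u])
st=manip.get_state();print(st['position'])
```

```text
251 160 [ 5.513e-01 -1.399e-01  1.000e-04] [ 60 146 102]
251 185 [ 0.548  -0.1553  0.0032] [124  98  35]
248 220 [ 0.5411 -0.1772  0.0058] [229 187  60]
251 250 [ 0.5384 -0.1988  0.0058] [238 202  66]
205 225 [ 5.111e-01 -1.767e-01 -1.000e-04] [ 55 134  94]
186 213 [ 0.5046 -0.1617  0.0138] [121 125 129]
188 216 [ 0.5072 -0.1621  0.0202] [121 125 129]
190 220 [ 0.5091 -0.1634  0.0248] [36 36 38]
192 225 [ 0.5096 -0.1665  0.0253] [ 8  8 10]
312 213 [ 0.5819 -0.1784  0.0147] [121 124 128]
314 217 [ 0.5816 -0.178   0.0229] [122 124 129]
316 221 [ 0.5813 -0.1777  0.0305] [123 125 129]
150 150 [ 4.876e-01 -1.184e-01 -1.000e-04] [ 60 144 101]
350 150 [ 0.6171 -0.1469 -0.001 ] [ 57 143 100]
[ 0.54198253 -0.17875872  0.0008359 ]
```

Run:
```python
from h import *
q=dict(np.load('w3.npz'))
def P(u,v):
    o,d=ray(q,u,v,True);dc=R.from_quat(q['rotation']).inv().apply(d);return o+d/dc[2]*q['depth'][v,u]
for u in (180,186,192,194,307,312,318): print(u,[(v,round(P(u,v)[2]*1e3,1)) for v in range(206,222,1)])
```

```text
180 [(206, np.float64(-1.1)), (207, np.float64(-0.3)), (208, np.float64(-1.0)), (209, np.float64(0.2)), (210, np.float64(-0.7)), (211, np.float64(0.1)), (212, np.float64(-1.4)), (213, np.float64(0.3)), (214, np.float64(17.7)), (215, np.float64(18.3)), (216, np.float64(20.7)), (217, np.float64(23.7)), (218, np.float64(25.1)), (219, np.float64(26.2)), (220, np.float64(27.6)), (221, np.float64(29.7))]
186 [(206, np.float64(-0.3)), (207, np.float64(-2.0)), (208, np.float64(-0.8)), (209, np.float64(-0.4)), (210, np.float64(-0.2)), (211, np.float64(-0.5)), (212, np.float64(0.4)), (213, np.float64(13.8)), (214, np.float64(15.7)), (215, np.float64(17.7)), (216, np.float64(21.1)), (217, np.float64(22.7)), (218, np.float64(25.4)), (219, np.float64(25.1)), (220, np.float64(28.2)), (221, np.float64(29.8))]
192 [(206, np.float64(-0.2)), (207, np.float64(-0.9)), (208, np.float64(-0.4)), (209, np.float64(-0.1)), (210, np.float64(-0.5)), (211, np.float64(8.5)), (212, np.float64(12.1)), (213, np.float64(14.1)), (214, np.float64(15.2)), (215, np.float64(17.2)), (216, np.float64(17.5)), (217, np.float6
[... 1021 characters left out ...]
210, np.float64(-0.2)), (211, np.float64(0.4)), (212, np.float64(11.4)), (213, np.float64(14.7)), (214, np.float64(16.1)), (215, np.float64(17.9)), (216, np.float64(19.3)), (217, np.float64(19.7)), (218, np.float64(20.2)), (219, np.float64(21.7)), (220, np.float64(23.6)), (221, np.float64(25.9))]
318 [(206, np.float64(-0.4)), (207, np.float64(-0.1)), (208, np.float64(-1.3)), (209, np.float64(0.1)), (210, np.float64(-0.1)), (211, np.float64(-0.3)), (212, np.float64(0.1)), (213, np.float64(13.9)), (214, np.float64(14.6)), (215, np.float64(19.9)), (216, np.float64(22.0)), (217, np.float64(21.1)), (218, np.float64(25.0)), (219, np.float64(25.4)), (220, np.float64(27.7)), (221, np.float64(30.5))]
```

Wrist depth shows the fingertips at z≈8.5 mm with the TCP reading 0.8 mm. The tips therefore sit about 8 mm above the reported TCP z, not 14 mm below it, which fits with no contact so far. I'll probe the last millimetres.

play_rows(
  commands=[
    [[0,0,0.001],0,0.5],
    [[0,0,0.001],0,0.5],
    [[0,0,0.001],0,0.5],
    [[0,0,0.001],0,0.5],
    [[0,0,0],0,0.5],
  ],
)

```text
t: 14.65
position: [0.5419, -0.1787, -0.0034]
tcp_rot: [0.779, 0.627, -0.0, -0.0]
ft_force: [0.3, -0.3, 0.1]
gripper_width: 0.747
```

play_rows(
  commands=[
    [[0,0,0.001],0,0.5],
    [[0,0,0],0,0.5],
  ],
)

```text
t: 14.85
position: [0.5419, -0.1787, -0.0043]
tcp_rot: [0.779, 0.627, -0.0, -0.0]
ft_force: [-0.1, -0.5, -0.4]
gripper_width: 0.751
```

play_rows(
  commands=[
    [[0,0,0.001],0,0.5],
    [[0,0,0],0,0.5],
  ],
)

```text
t: 15.05
position: [0.5419, -0.1787, -0.0052]
tcp_rot: [0.779, 0.627, -0.0, -0.0]
ft_force: [-0.1, 1.3, -0.1]
gripper_width: 0.754
```

play_rows(
  commands=[
    [[0,0,0.001],0,0.5],
    [[0,0,0],0,0.5],
  ],
)

```text
t: 15.25
position: [0.5419, -0.1787, -0.0063]
tcp_rot: [0.779, 0.627, -0.0, -0.0]
ft_force: [0.2, 0.1, -0.2]
gripper_width: 0.749
```

play_rows(
  commands=[
    [[0,0,0.001],0,0.5],
    [[0,0,0],0,0.5],
  ],
)

```text
t: 15.45
position: [0.5419, -0.1787, -0.0073]
tcp_rot: [0.779, 0.627, -0.0, -0.0]
ft_force: [0.2, -0.6, -0.1]
gripper_width: 0.746
```

```bash
cat >> h.py <<'E'
def P(q,u,v):
    o,d=ray(q,u,v,True);dc=R.from_quat(q['rotation']).inv().apply(d);return o+d/dc[2]*q['depth'][v,u]
E
python3 - <<'E'
from h import *
q=snap('wrist')
for u in (186,192,194,307,312,318): print(u,[(v,round(P(q,u,v)[2]*1e3,1)) for v in range(208,219,1)])
go([.541,-.1785,-.005],np.radians(77.5));print(q['origin'])
E
```

```text
186 [(208, np.float64(-0.4)), (209, np.float64(-1.6)), (210, np.float64(-1.7)), (211, np.float64(0.1)), (212, np.float64(-1.4)), (213, np.float64(4.7)), (214, np.float64(8.7)), (215, np.float64(10.2)), (216, np.float64(12.5)), (217, np.float64(14.2)), (218, np.float64(15.6))]
192 [(208, np.float64(-0.2)), (209, np.float64(-0.6)), (210, np.float64(-0.8)), (211, np.float64(2.7)), (212, np.float64(3.4)), (213, np.float64(5.7)), (214, np.float64(7.4)), (215, np.float64(9.1)), (216, np.float64(8.3)), (217, np.float64(9.0)), (218, np.float64(11.3))]
194 [(208, np.float64(-1.1)), (209, np.float64(-0.4)), (210, np.float64(-1.3)), (211, np.float64(0.0)), (212, np.float64(0.2)), (213, np.float64(2.6)), (214, np.float64(3.5)), (215, np.float64(5.0)), (216, np.float64(6.5)), (217, np.float64(8.8)), (218, np.float64(10.5))]
307 [(208, np.float64(-0.8)), (209, np.float64(-0.3)), (210, np.float64(-0.6)), (211, np.float64(-0.8)), (212, np.float64(-1.7)), (213, np.float64(1.0)), (214, np.float64(2.7)), (215, np.float64(4.8)), (216, np.float64(4.2)), (217, np.float64(4.3)), (218, np.float64(5.1))]
312 [(208, np.float64(0.5)), (209, np.float64(0.9)), (210, np.float64(-0.2)), (211, np.float64(0.3)), (212, np.float64(3.5)), (213, np.float64(5.2)), (214, np.float64(8.4)), (215, np.float64(8.9)), (216, np.float64(10.4)), (217, np.float64(12.4)), (218, np.float64(12.1))]
318 [(208, np.float64(-1.0)), (209, np.float64(-1.0)), (210, np.float64(-0.2)), (211, np.float64(-1.1)), (212, np.float64(-0.8)), (213, np.float64(5.8)), (214, np.float64(9.6)), (215, np.float64(11.7)), (216, np.float64(14.3)), (217, np.float64(14.3)), (218, np.float64(17.2))]
pos [ 0.5419 -0.1787 -0.0073] a 77.62 z [-2.e-04  1.e-04 -1.e+00] turn 0.0022 after-turn tool shift [ 0.     -0.001  -0.0023] F [ 0.   0.  -0.2] w 70.5
[ 0.55728581 -0.11277553  0.18052319]
```

play_rows(
  commands=[
    [[0,0,0.001],0,0.5],
    [[0,0,0],0,0.5],
  ],
)

```text
t: 15.7
position: [0.5419, -0.1787, -0.0083]
tcp_rot: [0.779, 0.627, -0.0, -0.0]
ft_force: [0.7, 0.2, -0.1]
gripper_width: 0.749
```

play_rows(
  commands=[
    [[0,0,0.001],0,0.5],
    [[0,0,0],0,0.5],
  ],
)

```text
t: 15.9
position: [0.5421, -0.1788, -0.0087]
tcp_rot: [0.779, 0.627, -0.0, -0.0]
ft_force: [-1.9, 0.8, 3.5]
gripper_width: 0.748
```

Bench contact comes at TCP z≈-0.0086. I'll raise the tips to about 4 mm and grip.

play_rows(
  commands=[
    [[0,-0.001,-0.0048],0,0.5],
    [[0,0,0],0,0.5],
    [[0,0,0],0,-1],
    [[0,0,0],0,-1],
    [[0,0,0],0,-1],
    [[0,0,0],0,-1],
    [[0,0,0],0,-1],
    [[0,0,0],0,-1],
  ],
  force=15,
)

```text
t: 16.7
position: [0.5409, -0.1785, -0.0045]
tcp_rot: [0.779, 0.627, -0.0, -0.0]
ft_force: [-0.4, -0.6, -1.1]
gripper_width: 0.519
```

play_rows(
  commands=[
    [[0,0,0],0,-1],
    [[0,0,-0.005],0,-1],
    [[0,0,-0.02],0,-1],
    [[0,0,-0.03],0,-1],
    [[0,0,-0.03],0,-1],
    [[0.02,-0.006,-0.03],0,-1],
    [[0.04,-0.01,0],0,-1],
    [[0.04,-0.01,0],0,-1],
    [[0.03,-0.008,0],0,-1],
    [[0.01,-0.003,0],0,-1],
    [[0,0,0],0,-1],
    [[0,0,0],0,-1],
  ],
)

```text
t: 17.9
position: [0.5351, -0.0347, 0.1108]
tcp_rot: [0.779, 0.627, -0.0, 0.0]
ft_force: [0.6, -0.5, -1.4]
gripper_width: 0.516
```

Run:
```python
from h import *
q=snap('wrist','10.png');np.savez('w4.npz',**q)
go([.527,.061,.1],np.radians(77.5));print(q['origin'])
```

```text
pos [ 0.5352 -0.035   0.1108] a 77.56 z [ 3.e-04 -5.e-04 -1.e+00] turn 0.0011 after-turn tool shift [ 0.092  -0.0288  0.0108] F [ 0.6 -0.3 -0.6] w 48.7
[0.55042359 0.0313664  0.29861951]
```

View pics/10.png

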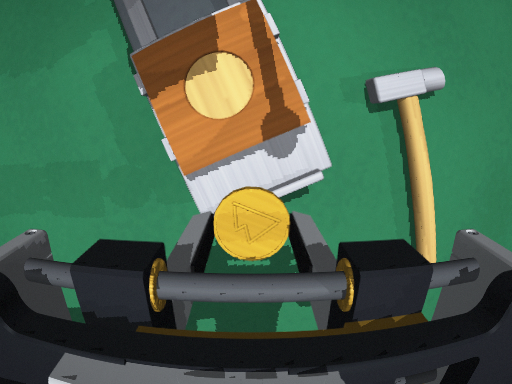

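Run:
```python
from h import *
q=dict(np.load('w4.npz'));h=cv2.cvtColor(q['img'],cv2.COLOR_RGB2HSV);print(h[84,219],h[60,160],h[222,251])
def circ(lo,hi,box,z):
    m=blob(q['img'],lo,hi,box);c=m[3][:,0,:];w=np.array([onz(q,u,v,z,True)[:2] for u,v in cv2.convexHull(c)[:,0,:]]) ;
    w=w.astype(np.float32);(x,y),r=cv2.minEnclosingCircle(w);A=np.c_[2*w,np.ones(len(w))];s=np.linalg.lstsq(A,(w**2).sum(1),rcond=None)[0]
    print(m[0],m[1],'fit',s[:2],np.sqrt(s[2]+s[0]**2+s[1]**2),'mec',x,y,r);return m,s[:2]
m,r=circ((14,60,150),(30,150,255),(180,45,262,125),.067)
print('rec pts',[np.round(P(q,u,v),4) for u,v in((219,84),(205,100),(235,95),(160,90),(180,150),(250,40))])
d,c=circ((20,150,80),(35,255,255),(200,170,300,262),.1265)
print('disc',[np.round(P(q,u,v),4) for u,v in((251,222),(235,230),(265,210),(251,250))])
b0=np.load('s0.npz');b={k[1:]:b0[k] for k in b0 if k[0]=='b'}
t=blob(b['img'],(14,40,150),(30,150,255),(175,170,210,205));print('top',t[0],t[1],onz(b,*t[0],.066),'tri',tri(b,t[0],0,q,m[0],1))
# plaque corners by orange mask in wrist
p=blob(q['img'],(5,100,60),(14,255,255),(120,0,330,180));print('plaq rect',p[2],[np.round(onz(q,*x,.067,True),4) for x in cv2.boxPoints(p[2])])
```

```text
[ 23 114 242] [ 13 180 109] [ 22 189 227]
[220.6145003   87.44829456] 3073.5 fit [0.531376   0.06112357] 0.026268523496919858 mec 0.5313673615455627 0.061334818601608276 0.026595469564199448
rec pts [array([0.5316, 0.0622, 0.063 ]), array([0.518 , 0.0523, 0.0635]), array([0.5419, 0.0507, 0.0631]), array([0.4851, 0.0693, 0.0673]), array([0.4893, 0.0183, 0.0654]), array([0.5628, 0.091 , 0.0667])]
[251.16357491 223.49114721] 4339.5 fit [ 0.53645791 -0.03319724] 0.02421826271776582 mec 0.5363642573356628 -0.03311845287680626 0.024754589423537254
disc [array([ 0.5364, -0.0327,  0.1218]), array([ 0.525 , -0.0364,  0.1206]), array([ 0.5466, -0.0272,  0.1206]), array([ 0.532 , -0.0526,  0.1204])]
top [190.90727273 184.21575758] 275.0 [0.53050525 0.05954181 0.066     ] tri (array([0.53174891, 0.06018368, 0.05685875]), np.float64(0.0005728462583900956))
plaq rect ((219.58619689941406, 86.03449249267578), (136.0334930419922, 139.71006774902344), 66.80140686035156) [array([0.4653, 0.1096, 0.067 ]), array([0.5764, 0.1273, 0.067 ]), array([0.5954, 0.0185, 0.067 ]), array([ 0.486 , -0.0026,  0.067 ])]
```

play_rows(
  commands=[
    [[0.03,-0.008,0],0,-1],
    [[0.03,-0.008,0],0,-1],
    [[0.02,-0.006,0],0,-1],
    [[0.013,-0.003,0.01],0,-1],
    [[0,0,0.01],0,-1],
    [[0,0,0.01],0,-1],
    [[0,0,0],0,-1],
    [[0,0,0],0,-1],
  ],
)

```text
t: 18.75
position: [0.5302, 0.0614, 0.08]
tcp_rot: [0.78, 0.626, -0.0, -0.0]
ft_force: [-0.3, 0.6, -0.9]
gripper_width: 0.515
```

Run:
```python
from h import *
q=snap('wrist','11.png');np.savez('w5.npz',**q)
go([.5306,.0614,.07],np.radians(77.5));print(q['origin'])
def fit(w):
    A=np.c_[2*w,np.ones(len(w))];s=np.linalg.lstsq(A,(w**2).sum(1),rcond=None)[0];return s[:2],np.sqrt(s[2]+s[0]**2+s[1]**2)
m=blob(q['img'],(20,150,80),(35,255,255),(190,160,310,290));z=np.median([P(q,u,v)[2] for u,v in((251,222),(240,215),(262,215),(251,240))]);c=cv2.convexHull(m[3])[:,0,:]
print('disc',m[0],m[1],z,fit(np.array([onz(q,u,v,z,True)[:2] for u,v in c])))
for u,v in ((251,160),(251,170),(251,180),(251,185),(200,190),(300,190)): print((u,v),np.round(P(q,u,v),4),q['img'][v,u])
```

```text
pos [0.5306 0.0615 0.0806] a 77.55 z [-1.e-04 -1.e-04 -1.e+00] turn 0.001 after-turn tool shift [-0.0001  0.      0.0106] F [ 0.3 -0.3 -0.8] w 48.4
[0.54585042 0.12738803 0.26780203]
disc [251.09264739 223.30040215] 4393.0 0.09064641940385308 (array([0.53111648, 0.06125647]), np.float64(0.02509935496923304))
(251, 160) [0.5391 0.0983 0.0657] [223 144  72]
(251, 170) [0.5377 0.0917 0.0668] [231 154  79]
(251, 180) [0.536  0.0842 0.0638] [254 244 169]
(251, 185) [0.5353 0.0807 0.064 ] [254 244 172]
(200, 190) [0.4994 0.0854 0.0661] [123  78  40]
(300, 190) [0.5684 0.0702 0.066 ] [126  78  42]
```

View pics/11.png

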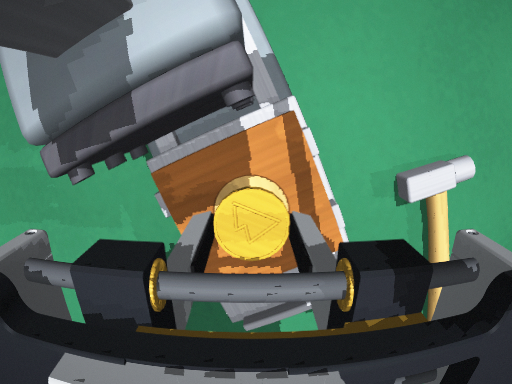

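Run:
```python
from h import *
from scipy.optimize import least_squares
q=dict(np.load('w5.npz'));h=cv2.cvtColor(q['img'],cv2.COLOR_RGB2HSV)
m=cv2.inRange(h,np.array((14,40,140)),np.array((32,150,255)));w=[]
for u in range(222,282,2):
    v=np.flatnonzero(m[165:215,u]);
    if len(v): w.append(onz(q,u,165+v[0]-.5,.067,True)[:2])
w=np.array(w);f=least_squares(lambda c:np.hypot(*(w-c).T)-.027,[.531,.061],loss='soft_l1',f_scale=.0005);print(f.x,np.round(f.fun*1e3,2))
```

```text
[0.53098279 0.06178268] [-0.25 -0.31 -0.22  0.03 -0.18  0.33  0.32  0.41 -0.08  0.17 -0.17  0.24
  0.03 -0.1  -0.17 -0.16 -0.09  0.06  0.27 -0.13  0.23 -0.01  0.49 -0.22
 -0.19 -0.07  0.15 -0.09 -0.17 -0.1 ]
```

play_rows(
  commands=[
    [[0.0005,0,0.007],0,-1],
    [[0,0,0.006],0,-1],
    [[0,0,0.004],0,-1],
    [[0,0,0.002],0,-1],
    [[0,0,0],0,-1],
    [[0,0,0],0,-1],
  ],
)

```text
t: 19.4
position: [0.5306, 0.0628, 0.0618]
tcp_rot: [0.779, 0.627, 0.0, 0.0]
ft_force: [0.4, -0.3, -1.0]
gripper_width: 0.515
```

play_rows(
  commands=[
    [[0,0,0.001],0,-1],
    [[0,0,0],0,-1],
    [[0,0,0],0,-1],
  ],
)

```text
t: 19.7
position: [0.5306, 0.0628, 0.0607]
tcp_rot: [0.779, 0.627, 0.0, 0.0]
ft_force: [0.2, -0.1, -1.2]
gripper_width: 0.517
```

play_rows(
  commands=[
    [[0,0,0.0007],0,-1],
    [[0,0,0],0,-1],
    [[0,0,0],0,-1],
  ],
)

```text
t: 20.0
position: [0.5305, 0.0628, 0.0599]
tcp_rot: [0.779, 0.627, -0.0, -0.0]
ft_force: [-0.6, 0.3, -1.4]
gripper_width: 0.517
```

play_rows(
  commands=[
    [[-0.0006,0,0.0005],0,-1],
    [[0,0,0],0,-1],
    [[0,0,0],0,-1],
  ],
)

```text
t: 20.3
position: [0.5304, 0.0622, 0.0595]
tcp_rot: [0.779, 0.627, 0.0, 0.0]
ft_force: [0.4, -0.3, -1.4]
gripper_width: 0.517
```

play_rows(
  commands=[
    [[0,0,0.0005],0,-1],
    [[0,0,0],0,-1],
    [[0,0,0],0,-1],
  ],
)

```text
t: 20.6
position: [0.5305, 0.0622, 0.0594]
tcp_rot: [0.779, 0.627, -0.0, 0.0]
ft_force: [-1.7, -0.4, 4.1]
gripper_width: 0.514
```

Contact comes at TCP z=0.0594, against 0.0595 predicted for the recess floor; on the rim it would be 3 mm higher. I'll open the jaws and lift.

play_rows(
  commands=[
    [[0,0,-0.0003],0,-1],
    [[0,0,0],0,0.4],
    [[0,0,0],0,0.4],
    [[0,0,0],0,0.4],
    [[0,0,0],0,0.4],
    [[0,0,-0.003],0,0.4],
    [[0,0,-0.01],0,0.4],
    [[0,0,-0.02],0,0.4],
    [[0,0,0],0,0.4],
  ],
)

```text
t: 21.5
position: [0.5328, 0.062, 0.0955]
tcp_rot: [0.779, 0.627, 0.002, 0.002]
ft_force: [0.3, -0.6, 0.4]
gripper_width: 0.701
```

Run:
```python
from h import *
q=snap('wrist','12.png');np.savez('w6.npz',**q)
go([.5306,.0614,.07],np.radians(77.5))
def fit(w):
    A=np.c_[2*w,np.ones(len(w))];s=np.linalg.lstsq(A,(w**2).sum(1),rcond=None)[0];return s[:2],np.sqrt(s[2]+s[0]**2+s[1]**2)
m=blob(q['img'],(20,150,80),(35,255,255),(190,140,310,290));c=cv2.convexHull(m[3])[:,0,:];print('disc',m[:3],fit(np.array([onz(q,u,v,.07,True)[:2] for u,v in c])))
u,v=m[0].astype(int)
for du,dv in((0,0),(-18,0),(18,0),(0,-18),(0,18),(-60,0),(55,0),(0,-45)): print(du,dv,np.round(P(q,u+du,v+dv),4),q['img'][v+dv,u+du])
```

```text
pos [0.5318 0.0621 0.0941] a 77.63 z [ 4.e-03 -4.e-04 -1.e+00] turn 0.0022 after-turn tool shift [-0.0009 -0.0011  0.0241] F [-0.   0.3  0.1] w 65.8
disc (array([247.83487873, 207.62695793]), 3181.5, ((248.0, 207.5), (63.0, 64.0), 90.0)) (array([0.53133115, 0.06180435]), np.float64(0.024986038637155487))
0 0 [0.5308 0.0626 0.0681] [244 213  69]
-18 0 [0.5176 0.0659 0.0693] [239 203  67]
18 0 [0.5442 0.0602 0.07  ] [237 200  67]
0 -18 [0.534  0.0766 0.0694] [247 221  73]
0 18 [0.5278 0.0491 0.07  ] [248 222  75]
-60 0 [0.4852 0.0719 0.0664] [109  67  34]
55 0 [0.5722 0.0525 0.0657] [129  79  39]
0 -45 [0.5382 0.0959 0.066 ] [221 141  71]
```

View pics/12.png

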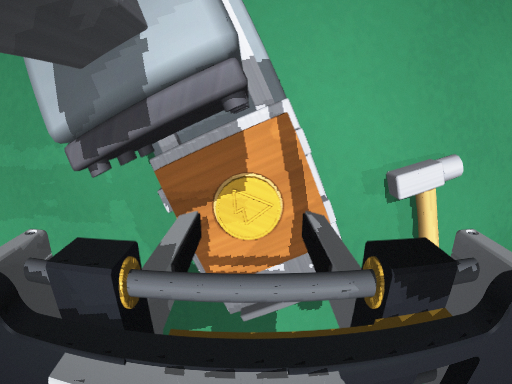

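The disc is seated flat and centred at (248,207), with its top at about 0.0695–0.070 m and its centre within 0.4 mm of the recess. Next I'll move in front of the lip with the gripper closed.

play_rows(
  commands=[
    [[-0.03,0.009,-0.005],0,-1],
    [[-0.035,0.01,0],0,-1],
    [[-0.035,0.01,0],0,-1],
    [[-0.026,0.008,0],0,-1],
    [[0,0,0.015],0,-1],
    [[0,0,0.02],0,-1],
    [[0,0,0.02],0,-1],
    [[0,0,0.002],0,-1],
    [[0,0,0],0,-1],
    [[0,0,0],0,-1],
  ],
)

```text
t: 22.55
position: [0.54, -0.0685, 0.0408]
tcp_rot: [0.779, 0.627, 0.0, 0.0]
ft_force: [-0.1, -0.4, -0.1]
gripper_width: 0.006
```

Run:
```python
from h import *
q=snap('wrist','13.png');np.savez('w7.npz',**q)
go([.5413,-.069,.0415],np.radians(77.6))
m=blob(q['img'],(20,150,80),(35,255,255),(150,0,350,210));c=onz(q,*m[0],.07,True);print('disc',m[0],m[1],c)
# white lip: bright low-sat pixels with depth z .055-.068 nearest row
h=cv2.cvtColor(q['img'],cv2.COLOR_RGB2HSV);pts=[]
for v in range(100,215,2):
  for u in range(150,350,2):
    if q['depth'][v,u]>0 and h[v,u,1]<60:
      p=P(q,u,v)
      if .05<p[2]<.066 and p[1]<.03: pts.append(p)
pts=np.array(pts);print(len(pts),pts.min(0),pts.max(0))
f=np.array([-.155,.988]);s=pts[:,:2]@f;print('front along px',np.percentile(s,[1,3,10,50,90]), 'disc s',c[:2]@f,'tcp s',manip.get_state()['position'][:2]@f)
b=snap('top');np.savez('b2.npz',**b)
```

```text
pos [ 0.5403 -0.0686  0.0412] a 77.65 z [ 1.7e-03 -5.0e-04 -1.0e+00] turn 0.0009 after-turn tool shift [-0.0002  0.0011 -0.0003] F [ 0.2 -0.5 -0.5] w 0.2
disc [186.20107878  26.51133133] 3986.0 [0.53188947 0.05481775 0.07      ]
704 [ 0.49646209 -0.0618725   0.05000284] [0.60098709 0.00896248 0.06361177]
front along px [-0.14439356 -0.12585776 -0.12424418 -0.11994345 -0.11641249] disc s -0.028282929335776884 tcp s -0.1515267697725609
```

play_rows(
  commands=[
    [[0.0093,-0.0036,0],0,-1],
    [[0.0047,-0.0018,0],0,-1],
    [[0.0047,-0.0018,0],0,-1],
    [[0.0093,-0.0036,0],0,-1],
    [[0.0093,-0.0036,0],0,-1],
  ],
)

```text
t: 23.15
position: [0.5333, -0.0287, 0.0405]
tcp_rot: [0.779, 0.627, -0.0, 0.0]
ft_force: [-0.5, -2.4, 2.8]
gripper_width: 0.002
```

play_rows(
  commands=[
    [[0.0093,-0.0036,0],0,-1],
    [[0.0093,-0.0036,0],0,-1],
    [[0.0093,-0.0036,0],0,-1],
    [[0.0093,-0.0036,0],0,-1],
  ],
)

```text
t: 23.55
position: [0.5268, 0.0111, 0.04]
tcp_rot: [0.779, 0.627, -0.0, -0.0]
ft_force: [0.2, -3.2, 1.3]
gripper_width: 0.008
```

Run:
```python
from h import *
q=snap('wrist')
go([.5413,-.069,.0415],np.radians(77.6));f=np.array([-.155,.988]);print('s',manip.get_state()['position'][:2]@f)
d=q['depth'];i=np.flatnonzero((d.ravel()>0)&(d.ravel()<.12));print(len(i),'near pixels', [ (k%512,k//512) for k in i[::max(1,len(i)//6)]])
for u,v in((120,40),(160,60),(200,80),(250,100),(200,40),(150,120),(120,90),(80,60),(60,20)):print((u,v),np.round(P(q,u,v),3),q['img'][v,u])
m=blob(q['img'],(20,150,80),(35,255,255),(100,0,350,210));c=onz(q,*m[0],.07,True);print('disc',m[0],m[1],c,P(q,*m[0].astype(int)))
```

```text
pos [0.5266 0.0125 0.0399] a 77.67 z [-9.0e-04  1.5e-03 -1.0e+00] turn 0.0012 after-turn tool shift [-0.0765  0.0319 -0.0016] F [-0.4  0.7 -0.4] w 0.5
s -0.06923987930666069
52137 near pixels [(np.int64(16), np.int64(0)), (np.int64(306), np.int64(264)), (np.int64(367), np.int64(282)), (np.int64(193), np.int64(303)), (np.int64(158), np.int64(329)), (np.int64(132), np.int64(350)), (np.int64(509), np.int64(383))]
(120, 40) [0.479 0.14  0.066] [99 59 28]
(160, 60) [0.501 0.12  0.07 ] [141 109  37]
(200, 80) [0.52  0.103 0.069] [75 57 20]
(250, 100) [0.544 0.086 0.067] [208 132  65]
(200, 40) [0.525 0.124 0.071] [140 106  31]
(150, 120) [0.487 0.089 0.066] [115  69  33]
(120, 90) [0.473 0.111 0.067] [106  64  30]
(80, 60) [ 0.411  0.164 -0.001] [ 48 123  85]
(60, 20) [0.489 0.126 0.144] [19 20 23]
disc [189.36948755  40.04892966] 5831.5 [0.51910441 0.12582094 0.07      ] [0.5187134  0.12632557 0.06864409]
```

play_rows(
  commands=[
    [[0.0093,-0.0036,0],0,-1],
    [[0.0093,-0.0036,0],0,-1],
    [[0.0047,-0.0018,0],0,-1],
  ],
)

```text
t: 23.9
position: [0.5231, 0.0359, 0.04]
tcp_rot: [0.779, 0.627, -0.0, -0.0]
ft_force: [-1.2, -2.6, -0.6]
gripper_width: 0.007
```

play_rows(
  commands=[
    [[0.0047,-0.0018,0],0,-1],
    [[0.0019,-0.0007,0],0,-1],
  ],
)

```text
t: 24.1
position: [0.5223, 0.0424, 0.0401]
tcp_rot: [0.779, 0.627, -0.0, -0.0]
ft_force: [-1.0, -2.1, -0.6]
gripper_width: 0.005
```

play_rows(
  commands=[
    [[0.0019,-0.0007,0],0,-1],
    [[0.0019,-0.0007,0],0,-1],
  ],
)

```text
t: 24.3
position: [0.5219, 0.0458, 0.0402]
tcp_rot: [0.779, 0.627, -0.0, -0.0]
ft_force: [-1.6, -2.5, 0.2]
gripper_width: 0.002
```

play_rows(
  commands=[
    [[0.0019,-0.0007,0],0,-1],
    [[0,0,0],0,-1],
  ],
)

```text
t: 24.5
position: [0.5218, 0.0481, 0.0403]
tcp_rot: [0.779, 0.627, 0.0, -0.0]
ft_force: [0.0, -1.9, -0.3]
gripper_width: 0.007
```

play_rows(
  commands=[
    [[0.0019,-0.0007,0],0,-1],
    [[0.0019,-0.0007,0],0,-1],
  ],
)

```text
t: 24.7
position: [0.5212, 0.0518, 0.0403]
tcp_rot: [0.779, 0.627, 0.0, 0.0]
ft_force: [-1.1, -1.6, -0.3]
gripper_width: 0.007
```

play_rows(
  commands=[
    [[0.0019,-0.0007,0],0,-1],
    [[0,0,0],0,-1],
  ],
)

```text
t: 24.9
position: [0.5208, 0.0541, 0.0403]
tcp_rot: [0.779, 0.627, 0.0, -0.0]
ft_force: [-0.5, -1.2, -0.7]
gripper_width: 0.002
```

play_rows(
  commands=[
    [[0.0019,-0.0007,0],0,-1],
    [[0,0,0],0,-1],
  ],
)

```text
t: 25.1
position: [0.5208, 0.0546, 0.0403]
tcp_rot: [0.779, 0.627, -0.001, 0.001]
ft_force: [-0.4, -8.2, -0.6]
gripper_width: 0.003
```

play_rows(
  commands=[
    [[0.0019,-0.0007,0],0,-1],
    [[0,0,0],0,-1],
  ],
)

```text
t: 25.3
position: [0.5208, 0.055, 0.0404]
tcp_rot: [0.779, 0.628, -0.002, 0.003]
ft_force: [-0.9, -13.7, -0.6]
gripper_width: 0.004
```

The bed is home: force rises to 13.7 N at the predicted position. Next I'll back off, rise, and measure the ball.

play_rows(
  commands=[
    [[-0.0093,0.0036,0],0,-1],
    [[-0.0186,0.0072,0],0,-1],
    [[-0.0186,0.0072,0],0,-1],
    [[-0.0186,0.0072,-0.01],0,0],
    [[0,0,-0.03],0,0],
    [[0,0,-0.04],0,0],
    [[0,0,-0.05],0,0],
    [[0,0,-0.05],-0.1,0],
    [[0,0,-0.05],-0.1,0],
    [[0,0,-0.05],-0.1,0],
    [[0,0,-0.04],-0.07,0],
    [[0,0,0],0,0],
  ],
)

```text
t: 26.5
position: [0.5336, -0.0112, 0.3681]
tcp_rot: [0.65, 0.76, 0.004, 0.006]
ft_force: [-0.3, 0.6, -0.5]
gripper_width: 0.501
```

Run:
```python
from h import *
def ballfit(q):
    h=q['img'].max(2);w=[]
    return h
for nm in ('s0','b2'):
    z=np.load(nm+'.npz');b={k[1:]:z[k] for k in z if k[0]=='b'} if nm=='s0' else dict(z)
    m=(b['img'].max(2)<60).astype(np.uint8);zz=np.zeros_like(m);zz[120:152,135:165]=m[120:152,135:165]
    c=max(cv2.findContours(zz,0,1)[0],key=cv2.contourArea);(u,v),r=cv2.minEnclosingCircle(c);print('ball top',u,v,r,onz(b,u,v,.308),dep(b,u,v))
z=np.load('s0.npz');a={k[1:]:z[k] for k in z if k[0]=='a'}
m=(a['img'].max(2)<60).astype(np.uint8);zz=np.zeros_like(m);zz[185:210,288:315]=m[185:210,288:315];c=max(cv2.findContours(zz,0,1)[0],key=cv2.contourArea);(ua,va),r=cv2.minEnclosingCircle(c);print(ua,va,r,'tri',tri(b,(u,v),0,a,(ua,va),0))
t=snap('top');w=snap('wrist','14.png');np.savez('w8.npz',**w);np.savez('b3.npz',**t)
# head/bed axis after push: disc in view?
go([.595,.123,.36],np.radians(98.9))
hsv=cv2.cvtColor(t['img'],cv2.COLOR_RGB2HSV)
# ram top: bright grey at z~.26
D=t['depth'];vv,uu=np.nonzero(D[160:200,110:160]>0)
p=np.array([dep(t,x+110,y+160) for x,y in zip(uu,vv)]);k=(p[:,2]>.25)&(p[:,2]<.268);print('ram top',k.sum(),p[k].mean(0) if k.any() else '',p[k].min(0),p[k].max(0))
k2=(p[:,2]>.19)&(p[:,2]<.215);print(k2.sum())
```

```text
ball top 149.7083282470703 137.3229217529297 6.837639331817627 [0.59823338 0.12769815 0.308     ] [0.59407952 0.12434052 0.32542282]
ball top 149.79629516601562 137.3518524169922 6.80549955368042 [0.59817322 0.12750496 0.308     ] [0.59509019 0.12501474 0.32093455]
300.5 197.07142639160156 5.369132995605469 tri (array([0.59860083, 0.12703139, 0.3078027 ]), np.float64(0.0012751110130638087))
pos [ 0.5314 -0.0109  0.3611] a 98.81 z [ 2.5e-03  5.0e-04 -1.0e+00] turn -0.0016 after-turn tool shift [0.1224 0.0835 0.0011] F [-0.3  0.3 -1.2] w 47.0
ram top 123 [0.50789095 0.17003268 0.25868931] [0.49470051 0.15828727 0.25178174] [0.52057968 0.18508745 0.26311178]
620
```

play_rows(
  commands=[
    [[0.03,0.021,0],-0.012,0.2],
    [[0.03,0.021,0],0,0.2],
    [[0.03,0.021,0],0,0.2],
    [[0.025,0.018,0],0,0.2],
    [[0.01,0.0075,0.008],0,0.2],
    [[0,0,0.008],0,0.2],
    [[0,0,0],0,0.2],
    [[0,0,0],0,0.2],
  ],
)

```text
t: 27.4
position: [0.5974, 0.1254, 0.3433]
tcp_rot: [0.647, 0.763, -0.001, -0.001]
ft_force: [-1.0, 1.5, -0.1]
gripper_width: 0.602
```

Run:
```python
from h import *
q=snap('wrist','15.png');np.savez('w9.npz',**q);go([.598,.127,.2795],np.radians(99.5))
m=(q['img'].max(2)<70).astype(np.uint8)
# ball points by depth: z between .30 and .33, within 60mm of expectation
pts=[];uv=[]
for v in range(120,290):
  for u in range(170,340):
    if q['depth'][v,u]>0:
      p=P(q,u,v)
      if .305<p[2]<.335 and np.hypot(p[0]-.598,p[1]-.127)<.035: pts.append(p);uv.append((u,v))
pts=np.array(pts);print(len(pts))
if len(pts):
  A=np.c_[2*pts,np.ones(len(pts))];s=np.linalg.lstsq(A,(pts**2).sum(1),rcond=None)[0];print('sphere',s[:3],np.sqrt(s[3]+s[:3]@s[:3]),'mean',pts.mean(0),pts.max(0),np.mean(uv,0),np.min(uv,0),np.max(uv,0))
im=q['img'][110:300,120:400];cv2.imwrite('pics/15c.png',cv2.resize(im,(800,543))[:,:,::-1])
```

```text
pos [0.5977 0.1254 0.3441] a 99.42 z [-3.e-04 -1.e-04 -1.e+00] turn -0.0014 after-turn tool shift [0.0015 0.0006 0.0646] F [0.9 0.1 0.3] w 56.3
1299
sphere [0.60014534 0.12732783 0.30799679] 0.01570329325020135 mean [0.59962579 0.13028968 0.3183419 ] [0.61562489 0.14327854 0.32467217] [254.38491147 202.0569669 ] [234 182] [274 222]
```

View pics/15c.png

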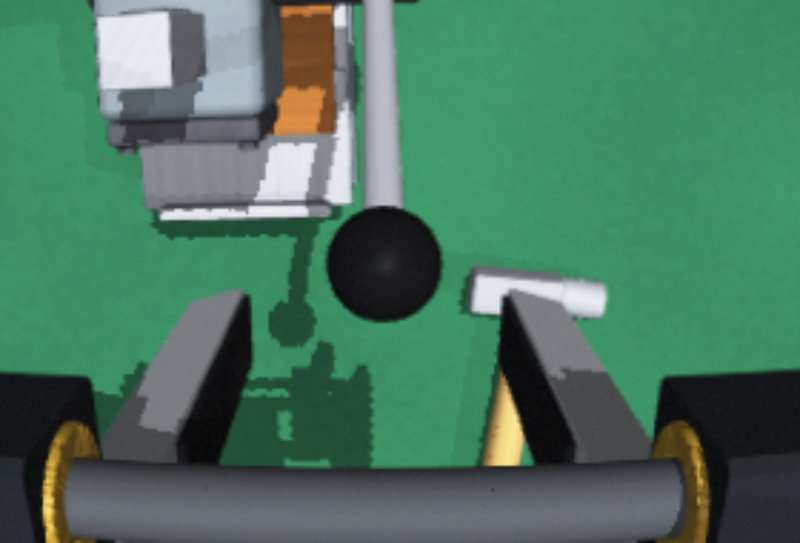

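play_rows(
  commands=[
    [[0.0015,0.0025,0.01],0,0.2],
    [[0,0,0.02],0,0.2],
    [[0,0,0.02],0,0.2],
    [[0,0,0.0135],0,0.2],
    [[0,0,0],0,-1],
    [[0,0,0],0,-1],
    [[0,0,0],0,-1],
    [[0,0,0],0,-1],
    [[0,0,0],0,-1],
    [[0,0,0],0,-1],
  ],
  force=15,
)

```text
t: 28.45
position: [0.5992, 0.1281, 0.282]
tcp_rot: [0.646, 0.763, -0.001, -0.001]
ft_force: [-6.7, -1.6, 3.2]
gripper_width: 0.329
```

Run:
```python
from h import *
go([.600,.1273,.2805],np.radians(99.42))
# arc steps (mm, forward=-x_t, down=+z) per 0.1 rad
L=170;th=lambda q:1-q
pr=None
for q in np.arange(0,1.31,.1):
    x,z=-L*np.cos(th(q)),L*np.sin(th(q))
    if pr: print(round(q,1),'dx_t %.1f dz %.1f'%(x-pr[0],pr[1]-z))
    pr=(x,z)
```

```text
pos [0.5992 0.1281 0.282 ] a 99.52 z [-0.0024 -0.0011 -1.    ] turn 0.0017 after-turn tool shift [-0.0009  0.0007  0.0015] F [-6.7 -1.6  3.2] w 30.9
0.1 dx_t -13.8 dz 9.9
0.2 dx_t -12.8 dz 11.2
0.3 dx_t -11.6 dz 12.4
0.4 dx_t -10.3 dz 13.5
0.5 dx_t -8.9 dz 14.5
0.6 dx_t -7.4 dz 15.3
0.7 dx_t -5.8 dz 16.0
0.8 dx_t -4.2 dz 16.5
0.9 dx_t -2.5 dz 16.8
1.0 dx_t -0.8 dz 17.0
1.1 dx_t 0.8 dz 17.0
1.2 dx_t 2.5 dz 16.8
1.3 dx_t 4.2 dz 16.5
```

play_rows(
  commands=[
    [[-0.0035,-0.001,0.0023],0,-1],
    [[-0.0035,0,0.0025],0,-1],
    [[-0.0034,0,0.0025],0,-1],
    [[-0.0034,0,0.0026],0,-1],
  ],
)

```text
t: 28.85
position: [0.6019, 0.114, 0.2716]
tcp_rot: [0.646, 0.763, 0.0, 0.001]
ft_force: [-3.0, -1.5, 5.7]
gripper_width: 0.332
```

play_rows(
  commands=[
    [[-0.0064,0,0.0056],0,-1],
    [[-0.0064,0,0.0056],0,-1],
    [[-0.0058,0,0.0062],0,-1],
    [[-0.0058,0,0.0062],0,-1],
  ],
)

```text
t: 29.25
position: [0.6065, 0.0901, 0.2472]
tcp_rot: [0.646, 0.763, 0.001, 0.001]
ft_force: [0.9, -0.1, 4.5]
gripper_width: 0.333
```

Run:
```python
from h import *
go([.600,.1273,.2805],np.radians(99.5))
```

```text
pos [0.6065 0.0901 0.2472] a 99.49 z [ 2.5e-03  3.0e-04 -1.0e+00] turn -0.0001 after-turn tool shift [ 0.0377 -0.0003 -0.0333] F [ 0.9 -0.1  4.5] w 31.3
```

play_rows(
  commands=[
    [[-0.0052,0,0.0067],0,-1],
    [[-0.0052,0,0.0067],0,-1],
    [[-0.0044,0,0.0072],0,-1],
    [[-0.0044,0,0.0072],0,-1],
    [[-0.0037,0,0.0077],0,-1],
    [[-0.0037,0,0.0077],0,-1],
    [[0,0,0],0,-1],
  ],
)

```text
t: 29.95
position: [0.6114, 0.0641, 0.2033]
tcp_rot: [0.646, 0.763, 0.001, 0.001]
ft_force: [7.8, 1.6, 3.6]
gripper_width: 0.331
```

play_rows(
  commands=[
    [[-0.0029,0,0.008],0,-1],
    [[-0.0029,0,0.008],0,-1],
    [[-0.0021,0,0.0082],0,-1],
    [[-0.0021,0,0.0082],0,-1],
    [[0,0,0],0,-1],
  ],
)

```text
t: 30.45
position: [0.6133, 0.0544, 0.1711]
tcp_rot: [0.646, 0.763, 0.002, 0.002]
ft_force: [6.9, 0.8, 5.1]
gripper_width: 0.328
```

Run:
```python
from h import *
go([.6129,.0498,.1375],np.radians(99.5))
q=snap('wrist');np.savez('w10.npz',**q)
```

```text
pos [0.6133 0.0544 0.1711] a 99.49 z [ 4.5e-03  6.0e-04 -1.0e+00] turn -0.0002 after-turn tool shift [-0.0045 -0.0011  0.0336] F [6.9 0.8 5.1] w 30.9
```

play_rows(
  commands=[
    [[-0.0012,0.001,0.0084],0,-1],
    [[-0.0012,0.0005,0.0084],0,-1],
    [[-0.0005,0,0.0085],0,-1],
    [[0,0,0],0,-1],
    [[0,0,0],0,-1],
  ],
  force=25,
)

```text
t: 31.0
position: [0.6138, 0.0514, 0.1465]
tcp_rot: [0.646, 0.763, -0.0, 0.0]
ft_force: [1.1, 0.4, 7.9]
gripper_width: 0.329
```

```bash
cat > rod.py <<'E'
from h import *
q=snap('wrist');st=manip.get_state();go([.6129,.0498,.139],np.radians(99.5))
a=np.radians(99.5);px=np.array([np.cos(a),np.sin(a)]);py=np.array([-px[1],px[0]]);b0=np.array([.600,.1273])
pts=[]
for v in range(0,230):
  for u in range(150,360):
    if q['depth'][v,u]>0:
      p=P(q,u,v);d=p[:2]-b0;x=d@px-.059;y=d@py-.080
      if abs(y+.080)<.009 and -.12<x<-.01 and .12<p[2]<.26: pts.append((x,y,p[2],u,v))
pts=np.array(pts);print(len(pts))
for lo in np.arange(-.12,0,.02):
  k=(pts[:,0]>=lo)&(pts[:,0]<lo+.02)
  if k.sum()>3:
    top=np.percentile(pts[k,2],85);print(round(lo+.01,3),k.sum(),'rod top z',round(top,4),'mid y',round(np.median(pts[k,1]),4), 'centre angle from pivot', round(np.arctan2(top-.006-.165,.0325-(lo+.01)),3))
E
python3 rod.py
```

```text
pos [0.6138 0.0514 0.1466] a 99.51 z [ 5.e-04 -6.e-04 -1.e+00] turn 0.0002 after-turn tool shift [-0.0015 -0.0012  0.0076] F [ 0.9 -0.9  8.1] w 30.9
4261
-0.11 767 rod top z 0.1789 mid y -0.0811 centre angle from pivot 0.055
-0.09 815 rod top z 0.1777 mid y -0.0811 centre angle from pivot 0.055
-0.07 807 rod top z 0.1766 mid y -0.08 centre angle from pivot 0.055
-0.05 793 rod top z 0.1755 mid y -0.0795 centre angle from pivot 0.055
-0.03 738 rod top z 0.1744 mid y -0.0795 centre angle from pivot 0.055
-0.01 341 rod top z 0.1735 mid y -0.0789 centre angle from pivot 0.058
```

play_rows(
  commands=[
    [[-0.0005,0,0.004],0,-1],
    [[0,0,0.004],0,-1],
    [[0,0,0],0,-1],
    [[0,0,0],0,-1],
  ],
)

```text
t: 31.45
position: [0.6139, 0.0512, 0.1388]
tcp_rot: [0.646, 0.763, 0.0, 0.0]
ft_force: [0.7, 0.3, 8.7]
gripper_width: 0.328
```

```bash
python3 rod.py
```

```text
pos [0.6139 0.0512 0.1388] a 99.52 z [ 5.e-04 -3.e-04 -1.e+00] turn 0.0003 after-turn tool shift [-0.0012 -0.0012 -0.0002] F [ 1.5 -0.5  7.7] w 31.2
4433
-0.11 770 rod top z 0.1725 mid y -0.0816 centre angle from pivot 0.01
-0.09 826 rod top z 0.1722 mid y -0.0806 centre angle from pivot 0.01
-0.07 845 rod top z 0.172 mid y -0.0801 centre angle from pivot 0.009
-0.05 834 rod top z 0.1717 mid y -0.0795 centre angle from pivot 0.009
-0.03 788 rod top z 0.1715 mid y -0.079 centre angle from pivot 0.008
-0.01 370 rod top z 0.1714 mid y -0.079 centre angle from pivot 0.009
```

play_rows(
  commands=[
    [[0,0,0.0016],0,-1],
    [[0,0,0],0,-1],
    [[0,0,0],0,-1],
    [[0,0,0],0,-1],
  ],
)

```text
t: 31.9
position: [0.6139, 0.0511, 0.1373]
tcp_rot: [0.646, 0.763, 0.0, 0.0]
ft_force: [1.5, -0.5, 8.8]
gripper_width: 0.33
```

```bash
python3 rod.py
python3 - <<'E'
from h import *
q=snap('wrist');a=np.radians(99.5);px=np.array([np.cos(a),np.sin(a)]);py=np.array([-px[1],px[0]]);b0=np.array([.600,.1273])
h=cv2.cvtColor(q['img'],cv2.COLOR_RGB2HSV);pts=[];pl=[]
for v in range(0,384,1):
  for u in range(0,300,1):
    if q['depth'][v,u]>0:
      p=P(q,u,v);d=p[:2]-b0;x=d@px-.059;y=d@py-.080
      if abs(y)<.06 and -.16<x<-.06:
        if .057<p[2]<.065: pts.append((x,y,p[2]))
      if abs(y)<.06 and -.08<x<0.03 and .064<p[2]<.069 and 4<h[v,u,0]<15: pl.append((x,y,p[2]))
      
pts=np.array(pts);pl=np.array(pl);print('lip x',len(pts),np.percentile(pts[:,0],[2,50,98]) if len(pts) else '', 'expect -.104..-.096');print('plaque front x',len(pl),np.percentile(pl[:,0],[.5,2]) if len(pl) else '','expect -.055')
t=snap('top');z=np.load('s0.npz');b=z['bimg'].astype(int)
for n,(u0,v0,u1,v1) in dict(hammer=(195,100,295,140),jar=(335,110,370,145),block=(295,258,338,284),disc=(360,170,408,215)).items():
    print(n,np.abs(t['img'][v0:v1,u0:u1].astype(int)-b[v0:v1,u0:u1]).mean())
E
```

```text
pos [0.6139 0.0511 0.1373] a 99.52 z [ 6.e-04 -4.e-04 -1.e+00] turn 0.0003 after-turn tool shift [-0.0012 -0.0012 -0.0017] F [ 0.3 -0.4  8.6] w 30.5
4467
-0.11 775 rod top z 0.1712 mid y -0.0811 centre angle from pivot 0.002
-0.09 827 rod top z 0.1711 mid y -0.0806 centre angle from pivot 0.001
-0.07 843 rod top z 0.1711 mid y -0.0801 centre angle from pivot 0.001
-0.05 848 rod top z 0.1711 mid y -0.0796 centre angle from pivot 0.001
-0.03 796 rod top z 0.171 mid y -0.079 centre angle from pivot 0.0
-0.01 378 rod top z 0.1709 mid y -0.079 centre angle from pivot -0.002
lip x 885 [-0.10563671 -0.10122391 -0.09708756] expect -.104..-.096
plaque front x 4937 [-0.0570594 -0.0560335] expect -.055
hammer 15.28775
jar 6.7450340136054425
block 6.9144305307096
disc 6.779166666666667
```

Run:
```python
from h import *
t=snap('top');z=np.load('s0.npz')
for im in (z['bimg'],t['img']):
    m=blob(im,(12,60,130),(28,255,255),(225,105,300,140));print('handle end',m[0],m[3][:,0,0].max(),m[1])
print(manip.get_state()['ft_force']);print(manip.job_done())
```

```text
handle end [257.44603    120.68276619] 289 455.5
handle end [257.74331927 120.77988748] 290 474.0
[ 1.48560509 -0.22810011  8.82614191]
the job is handed in; nothing more can be done
None
```

The medallion is in the plaque recess, the bed is home under the ram, and I handed the job in at about 32 s with the arm still holding the lever level. `job_done()` reported no verdict.

**Last checks**
- **Medallion:** it lies flat, relief up, within about 0.4 mm of the recess centre. Its top measured 0.0695–0.070 m. It was not measured again under the ram.
- **Bed:** I pushed it until the force rose from about 2 N to 13.7 N, at the predicted stop. A later depth check put the lip about 1–1.5 mm further out than its nominal home position. I took that as calibration error, since the push had clearly reached a hard stop.
- **Lever:** the rod measured level within about 0.002 rad, held in the gripper with 8.8 N on the ball, inside the 8–9 N range.
- **Bystanders:** the hammer handle is where it started. The jar, block and grinding disc show almost no change in the top camera. The image difference over the hammer was higher (15 against about 7), probably because the arm and its shadow were in view.

**What disagreed**
- **Fingertip height:** the tips sit about 22 mm further back than stated; they touched the bench with the TCP reading -8.6 mm. Because of this the first two grasps closed above the disc without moving it. I used the touched height from then on.

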